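Spin home the wing nut of a chopping board's length stop

TASK

The brass wing nut that locks the steel length stop on the chopping board has been left loose. Without pinching it, push its wings round clockwise (seen from above) with gentle strokes of a fingertip, as many as it takes, until the nut is fully home on its washer and turns no further, then move clear. Leave the ramekin, the peeler and the shot glass where they stand.

Things in the scene. Friction and masses are not known exactly. Their poses are not given: they have to be found in the camera images.
- board: off-white chopping board, fixed to the worktop, 220 (x) x 320 (y) x 11 mm; origin at the centre of its underside on the worktop, z up. A steel angle (the length stop) is fixed on it: its 4 mm thick flange lies on the board, 150 mm long in the board's x, from y = 63 to 141 mm in the board's frame. The wing nut's upright stud stands on the flange at x = 0, y = 100 mm.
- stop_wall (a point): centre of the top edge of the stop's upright steel wall, 55 mm above the worktop (44 above the board); the wall is 4 mm thick, 150 mm long in the board's x; axes are the board's. Its near face is 33 mm from the stud's axis, on the board's -y side of the nut: a finger does not fit between nut and wall, so it cannot go all the way round; the nut's other sides are free.
- wing_nut: brass wing nut; origin on the stud's axis at the nut's underside (17 mm above the worktop when home, 3 mm higher per turn unscrewed), axes the board's: it sinks with the nut but does not turn. Hub 23 mm across at the foot, 18 at the top, 18 high. Two opposite upright wings, 5 mm thick (9 at the bead 25 mm out), reach 30 mm from the axis, 3 to 30 mm above the origin. The stud ends 33 mm above it when home.
- wing_nut_turn (a joint): how far the nut is unscrewed, rad, counter-clockwise from above; 0 = fully home on the washer (hard stop), 12 = the other stop; starts between 7 and 10. Turning clockwise from above lowers it. At 0 the wings lie along the board's +y and -y. It needs about 0.04 N m, stays where it is left and does not spring back.
- wing_end (a point): point at the bead of one wing, 25 mm from the axis and 18 mm above the nut's underside, turning with the nut; at joint value 0 it lies on the board's +y side
- ramekin_mid (a point): pale grey ramekin, 69 mm across, 38 mm high, loose on the board; its centre half-way up; a bystander
- peeler_mid (a point): black-handled peeler, 170 x 25 x 18 mm, lying loose on the board; its centre; a bystander
- glass_mid (a point): shot glass, 48 mm across, 61 mm high, loose on the worktop beside the board's +y end; its centre half-way up; a bystander

How it is judged (in metres and radians):
On the way, in this order (a step that is already met when the one before it is completed fails the run):
1. the nut is screwed down to less than half a turn from home (value of joint wing_nut_turn below 3.1 rad).
2. the nut is home (value of joint wing_nut_turn below 0.2 rad), for 0.2 s.
At the end, for the whole second after the job is handed in: The wing nut is home (within 0.2 rad of its stop) and at rest, and ramekin, peeler and shot glass are within 20 mm of where they stood (value of joint wing_nut_turn below 0.2 rad and velocity of joint wing_nut_turn between -0.1 and 0.1 rad/s and distance of each of ramekin_mid, peeler_mid, glass_mid from where it was at the start of the episode below 0.02 m); the robot touches nothing.
It fails at once if the nut is pinched or forced: fingers press on it with more than 35 N (contact force between the fingers and wing_nut above 35 N).
It fails at once if a bystander (ramekin, peeler, shot glass) is lifted or shifted by more than 20 mm (distance of any of ramekin_mid, peeler_mid, glass_mid from where it was at the start of the episode above 0.02 m).
It also fails if it takes over 58 s, if anything falls off the work surface, if the arm or the gripper's body presses on something with over 40 N, if the wrist force passes 120 N, or if a joint passes its speed limit or range.

ROBOT

A 6-joint arm with a two-finger parallel gripper is mounted at the origin on a cart in front of the work surface, level with it; the furniture and walls round the work are solid. World frame = base frame: x ahead of the robot, y to its left, z up, the work surface at z = 0. Lengths are in m, angles in degrees, forces in N, time in s.
With the tool pointing down it reaches from about 0.3 to 0.85 m from the base axis. Payload 5.4 kg.
Tool frame: the origin (TCP) lies midway between the tips of the shut fingers; the grasp point (between the pads) lies 19 mm behind it (grip_point_offset is the distance from the TCP to the grasp point, in m); z points along the fingers, y is the direction in which the jaws open and shut (so a half turn about z gives the same grasp; the last joint's range is limited). The gripper opens to 85 mm and grips with 20 to 120 N. Pads are 22 mm wide; open, the fingers measure 114 mm over their backs; the gripper's body (76 mm by 85 mm) begins 54 mm behind the grasp point. The pads swing forward as they close: fully open they stand 13 mm farther back than shut.
Start: joints at [-81.824, 9.076, 91.501, -0, 79.423, -12.038], TCP at [0.199, -0.54, 0.231] pointing down, gripper open.
Joint ranges: [-166.64, 166.64], [-54.1, 131.32], [10.49, 154.53], [-73.88, 253.88], [9.74, 151.15], [-171.62, 171.62]. Speed limits (degrees/s): [147.25, 147.25, 180, 180, 180, 180].

INTERFACE

Orientations are given as [roll, pitch, yaw] about the fixed x, y, z axes, in that order (R = Rz(yaw) Ry(pitch) Rx(roll)).
In Python, from station import * gives the robot as it stands.
- The arm moves only by the tool step_arm, never from a script. Its argument "series" is a list of rows, each a list of 6 numbers: the shift along the world's x, y, z in cm, then the turn, a rotation vector about the world's x, y, z in degrees. A call has 1 to 20 rows; each row shifts and turns the commanded pose from where the row before left it; what a row does not reach is not made up. A row lasts 1/10 s, in which the tool goes at most 50 mm and 8.59 degrees, less where a joint would pass 70% of its speed; a pose out of reach is approached as far as the arm can. A call is refused whole if a number of a shift passes 5 or a number of a turn 8.59, either way. A call with a gripper value outside its range is refused whole. "hand" is the opening in per cent of the stroke, from 0 (shut) to 100 (fully open), set as the call begins (left out, the last holds). The fingers move at their own pace and stop on an object; "squeeze" is the grip in N (left out, the last holds). Time passes only in rows, so rows that do not move let the fingers close. It gives the time, the measured TCP pose, the force and the opening at its end, in the units of the state.
- state(): the state, without advancing time (a new reading comes with each control period).
- camera(name): name is "scene" or "side" or "wrist"; returns (picture, depth): 480x640x3 uint8, red, green, blue; 480x640 float32, m along the optical axis (not along the pixel's ray), 0 where there is no reading.
- calibration(name): a dict with "intrinsics" (3x3 intrinsics, pixels), "k1" (the pictures are not rectified: a ray, as slopes to the right and down, at radius r is drawn at 1 + k1 r^2 times it, then the intrinsics apply), "extrinsics" (4x4, takes a point from world to camera coordinates). Camera axes: x right, y down, z forward; pixel columns grow to the right and rows downward; lengths in m; the calibration is good to about 2 mm. A picture is of the moment at which its call begins: read the wrist's pose just before it. calibration takes no time and is no camera call; for the wrist camera it gives the pose at the moment of the call.
- hand_in(): hands the job in, once; it reports no verdict.
Trained networks look in the newest picture that a camera, given by its name, has taken for a name from the list of things; names that differ only in an ending like _2 or _b are one class to them, and where a whole thing is asked for, a point or a joint stands for the part that bears it (a point fixed in the world has none). Each returns a list of dicts, best first, with "conf" (0 to 1); they miss things now and then, are a little off and sometimes report something else, mostly with a low value. They report only what shows in the picture. A call takes as long as a camera call.
- masks_of(camera, label): "region" (480x640 bool, what is visible of it) and "box" ([left, top, right, bottom] in pixels, round what is visible of it).
The state is a dict: "t": time; "joint_positions": joint angles; "qd": joint speeds; "tau": joint torques, N m; "position": TCP position; "eef_rot": TCP orientation; "force": force on the tool from outside, world axes, zero at the start; "ft_torque": the same for the moment, N m; "gripper_width": opening from 0.0 (shut) to 1.0 (fully open).
Only numpy, scipy, OpenCV 4.12 (cv2) and the standard library are available. Lean on these libraries where they do the work, as an engineer would, in place of code of your own. Each camera call takes 0.05 s, during which the arm holds its last target.

## Working session

There is one attempt and no reset: what is moved stays moved. The work goes in short steps, Python scripts to look and compute and a tool call to move; the robot and the scene stay as the last step left them, time stands still between calls to the robot, and variables do not carry over. Pictures are saved under pics/ and viewed, and the job is handed in when it is done.

Besides the shell and the picture viewer there is one more tool, called after ">>>" by a JSON object that holds its "api" and its "payload", one argument or row to a line. step_arm: Moves the arm, as the interface text tells. Its arguments: {"type":"object","properties":{"series":{"type":"array"},"hand":{"type":"number"},"squeeze":{"type":"number"}},"required":["series"]}

```bash
mkdir -p pics; ls
python3 - <<'E'
from station import *
import cv2,numpy as np
s=state();print(s)
for n in("scene","side","wrist"):
    p,d=camera(n);cv2.imwrite(f"pics/{n}0.png",p[:,:,::-1]);c=calibration(n);print(n,c)
    np.savez(f"pics/{n}0.npz",p=p,d=d,K=c["intrinsics"],k1=c["k1"],E=c["extrinsics"])
E
```

```text
pics
{'t': 0.0, 'joint_positions': array([-8.18247121e+01,  9.11349915e+00,  9.15727119e+01, -4.26412163e-04,
        7.94234322e+01, -1.20385914e+01]), 'qd': array([ 0.0861247 ,  0.02708764, -0.11985669,  0.04215304, -0.06393978,
       -0.01606028]), 'tau': array([ 1.89891623e-03, -3.95996332e+01, -3.31429338e+01, -4.43771739e-06,
        8.30539211e-03, -1.52830853e-05]), 'position': array([ 0.19856   , -0.53898248,  0.23030387]), 'eef_rot': array([-1.79892681e+02, -2.24585238e-02,  2.02139370e+01]), 'force': array([-0.12243299, -0.36604637,  0.72747386]), 'ft_torque': array([-0.03984276, -0.01118997,  0.02437731]), 'gripper_width': 1.003189740764641}
scene {'intrinsics': array([[602.45135401,   0.        , 318.01107632],
       [  0.        , 602.45135401, 245.47224795],
       [  0.        ,   0.        ,   1.        ]]), 'k1': 0.002065255350633719, 'extrinsics': array([[-0.45264962, -0.89163917,  0.00937587,  0.33078106],
       [-0.49583188,  0.24294699, -0.83374307,  0.28197596],
       [ 0.74112014, -0.38204234, -0.55207299,  0.6519503 ],
       [ 0.        ,  0.        ,  0
[... 253 characters left out ...]
0.81148597, -0.58413162,  0.0167561 ,  0.52221401],
       [-0.37083368,  0.49258459, -0.78730096,  0.19945268],
       [ 0.45163358, -0.64509741, -0.61634117,  0.7026533 ],
       [ 0.        ,  0.        ,  0.        ,  1.        ]])}
wrist {'intrinsics': array([[383.38589102,   0.        , 312.79145392],
       [  0.        , 383.38589102, 244.71566875],
       [  0.        ,   0.        ,   1.        ]]), 'k1': -0.03892749226395275, 'extrinsics': array([[ 0.34400322, -0.93896652, -0.00191403, -0.57308674],
       [-0.90351856, -0.33156983,  0.27150627, -0.03490945],
       [-0.25556993, -0.09166967, -0.96243477,  0.37881952],
       [ 0.        ,  0.        ,  0.        ,  1.        ]])}
```

View pics/scene0.png

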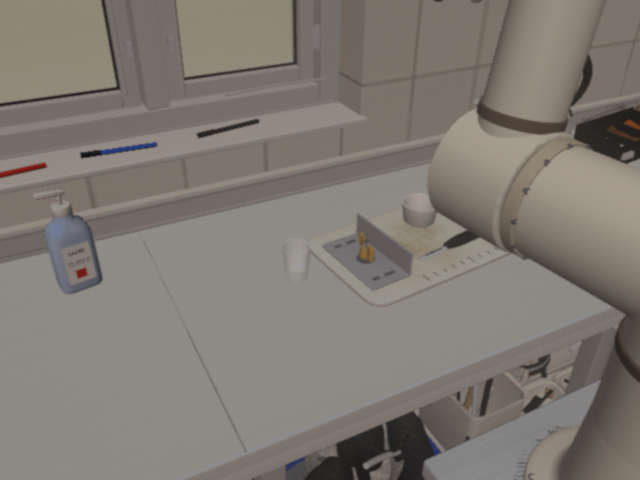

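View pics/side0.png

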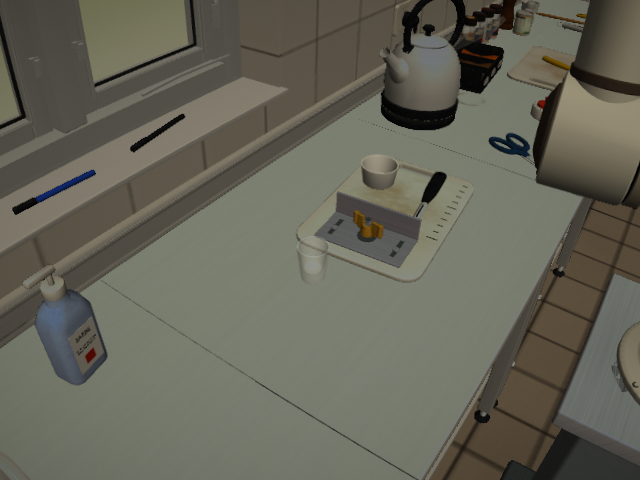

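View pics/wrist0.png

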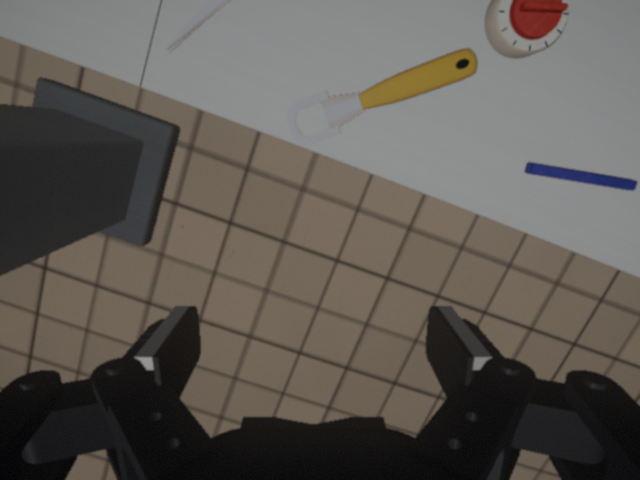

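```bash
cat > h.py <<'E'
from station import *
import cv2,numpy as np
from scipy.optimize import least_squares
def proj(c,P):
    P=np.atleast_2d(P);E=c["extrinsics"];q=P@E[:3,:3].T+E[:3,3];s=q[:,:2]/q[:,2:]
    s=s*(1+c["k1"]*(s**2).sum(1,keepdims=True));K=c["intrinsics"]
    return np.c_[s[:,0]*K[0,0]+K[0,2],s[:,1]*K[1,1]+K[1,2]]
def world(c,uv,d):
    uv=np.atleast_2d(np.array(uv,float));d=np.atleast_1d(d);K=c["intrinsics"];s0=(uv-K[:2,2])/K[0,0];s=s0.copy()
    for _ in range(10): s=s0/(1+c["k1"]*(s**2).sum(1,keepdims=True))
    q=np.c_[s,np.ones(len(s))]*d[:,None];E=c["extrinsics"]
    return (q-E[:3,3])@E[:3,:3]
def onplane(c,uv,z):
    a=world(c,uv,np.full(len(np.atleast_2d(uv)),1.0));E=c["extrinsics"];o=-E[:3,:3].T@E[:3,3]
    t=(z-o[2])/(a[:,2]-o[2]);return o+(a-o)*t[:,None]
E
python3 - <<'E'
from h import *
for n in("scene","side"):
    f=np.load(f"pics/{n}0.npz");c=calibration(n)
    for l in("wing_nut","board","ramekin_mid","peeler_mid","glass_mid","wing_end"):
        for m in masks_of(n,l)[:2]:
            r=m["region"]&(f["d"]>0);v,u=np.nonzero(r)
            if len(u)==0: continue
            P=world(c,np.c_[u,v],f["d"][v,u])
            print(n,l,round(m["conf"],2),np.round(m["box"]),len(u),"med",np.median(P,0).round(4),"lo",np.percentile(P,2,0).round(3),"hi",np.percentile(P,98,0).round(3))
            np.save(f"pics/m_{n}_{l}.npy",m["region"]) if m["conf"]>.5 else 0
print(state()["t"])
E
```

```text
scene wing_nut 0.82 [358. 234. 374. 261.] 282 med [0.5076 0.0256 0.0368] lo [0.483 0.012 0.02 ] hi [0.541 0.031 0.05 ]
scene board 0.89 [311. 207. 511. 308.] 10667 med [ 0.4889 -0.0147  0.0092] lo [ 0.406 -0.192  0.003] hi [0.62  0.079 0.05 ]
scene ramekin_mid 0.64 [403. 192. 434. 225.] 906 med [ 0.5808 -0.1317  0.0324] lo [ 0.549 -0.165  0.014] hi [ 0.615 -0.104  0.048]
scene peeler_mid 0.72 [416. 234. 474. 264.] 552 med [ 0.4757 -0.1331  0.0188] lo [ 0.466 -0.182  0.007] hi [ 0.494 -0.062  0.026]
scene glass_mid 0.83 [279. 237. 310. 283.] 1089 med [0.5239 0.1415 0.0416] lo [0.513 0.118 0.001] hi [0.558 0.161 0.059]
scene wing_end 0.64 [360. 232. 378. 263.] 258 med [0.5063 0.0257 0.0363] lo [0.483 0.014 0.02 ] hi [0.54  0.031 0.05 ]
side wing_nut 0.77 [356. 213. 379. 233.] 384 med [0.512  0.0253 0.0376] lo [0.488 0.015 0.023] hi [0.541 0.031 0.051]
side board 0.6 [298. 160. 474. 282.] 12093 med [ 0.5017 -0.0129  0.0108] lo [ 0.412 -0.228  0.003] hi [0.626 0.077 0.052]
side ramekin_mid 0.89 [360. 155. 403. 190.] 1084 med [ 0.5854 -0.1369  0.0355] lo [ 0.553 -0.169  0.015] hi [ 0.617 -0.104  0.05 ]
side peeler_mid 0.91 [414. 172. 445. 216.] 491 med [ 0.4829 -0.148   0.0239] lo [ 0.471 -0.217  0.016] hi [ 0.501 -0.077  0.028]
side glass_mid 0.69 [297. 234. 330. 283.] 1311 med [0.5349 0.1444 0.0417] lo [0.515 0.116 0.001] hi [0.56  0.161 0.061]
side wing_end 0.74 [355. 208. 379. 235.] 389 med [0.5126 0.0253 0.0377] lo [0.487 0.015 0.024] hi [0.541 0.031 0.05 ]
0.75
```

Run:
```python
from h import *
big=[]
for n in("scene","side"):
    f=np.load(f"pics/{n}0.npz");c=calibration(n);p=f["p"];d=f["d"]
    v,u=np.mgrid[0:480,0:640];P=world(c,np.c_[u.ravel(),v.ravel()],d.ravel()).reshape(480,640,3)
    b=np.load(f"pics/m_{n}_board.npy")&(d>0)
    Q=P[b]; 
    # board rect
    top=Q[(Q[:,2]<.02)]
    r=cv2.minAreaRect((top[:,:2]*1000).astype(np.float32));print(n,"rect",r)
    # wall
    reg=(P[...,2]>.022)&(P[...,2]<.05)&(d>0)&(P[...,0]>.42)&(P[...,0]<.61)&(P[...,1]>-.04)&(P[...,1]<.005)
    w=P[reg];print("wall n",len(w),np.percentile(w,[2,50,98],0).round(4))
    A=np.polyfit(w[:,0],w[:,1],1);res=w[:,1]-np.polyval(A,w[:,0]);k=abs(res)<.004;A=np.polyfit(w[k,0],w[k,1],1);print("line",A,np.degrees(np.arctan(A[0])),"y@.51",np.polyval(A,.51),"x",np.percentile(w[k,0],[0.5,99.5]))
    # nut pts
    m=np.load(f"pics/m_{n}_wing_nut.npy")&(d>0);N=P[m];print("nut",np.percentile(N,[1,50,99],0).round(4))
    tt=N[N[:,2]>.04];print(tt.round(3)[::6].tolist())
    y,x=np.nonzero(m);cy,cx=int(y.mean()),int(x.mean())
    big.append(cv2.resize(p[cy-30:cy+30,cx-40:cx+40,::-1],None,fx=7,fy=7,interpolation=cv2.INTER_CUBIC)); print("crop",cx-40,cy-30)
cv2.imwrite("pics/zs.png",big[0]);cv2.imwrite("pics/zd.png",big[1])
```

```text
scene rect ((534.5833129882812, -64.8367919921875), (251.43853759765625, 297.2740173339844), 5.794295310974121)
wall n 802 [[ 0.4426 -0.0208  0.0225]
 [ 0.5078 -0.0131  0.036 ]
 [ 0.5876 -0.0054  0.0492]]
line [ 0.09620313 -0.06222182] 5.495122184553858 y@.51 -0.01315822887704994 x [0.44126942 0.5897258 ]
nut [[ 0.482  -0.0083  0.0155]
 [ 0.5076  0.0256  0.0368]
 [ 0.5439  0.0319  0.0499]]
[[0.54, 0.018, 0.049], [0.537, 0.017, 0.049], [0.535, 0.019, 0.049], [0.535, 0.019, 0.047], [0.536, 0.018, 0.044], [0.537, 0.017, 0.041], [0.53, 0.019, 0.043], [0.527, 0.021, 0.044], [0.521, 0.021, 0.046], [0.505, 0.023, 0.048], [0.498, 0.023, 0.05], [0.496, 0.026, 0.048], [0.49, 0.028, 0.05], [0.487, 0.028, 0.05], [0.485, 0.029, 0.05], [0.483, 0.029, 0.049], [0.482, 0.027, 0.047], [0.483, 0.025, 0.044]]
crop 325 218
side rect ((528.71728515625, -86.42837524414062), (229.2947540283203, 339.3125), 5.315090656280518)
wall n 1118 [[ 0.4458 -0.0211  0.0228]
 [ 0.5108 -0.0133  0.0371]
 [ 0.5884 -0.0058  0.0495]]
line [ 0.0916942  -0.06046001] 5.239040365170285 y@.51 -0.013695970583865784 x [0.44394446 0.59104325]
nut [[0.4871 0.0078 0.0207]
 [0.512  0.0253 0.0376]
 [0.5419 0.0316 0.0509]]
[[0.541, 0.015, 0.05], [0.535, 0.016, 0.051], [0.532, 0.017, 0.051], [0.533, 0.018, 0.049], [0.536, 0.019, 0.047], [0.542, 0.019, 0.042], [0.531, 0.018, 0.046], [0.534, 0.019, 0.043], [0.531, 0.021, 0.044], [0.53, 0.019, 0.041], [0.523, 0.019, 0.043], [0.504, 0.023, 0.049], [0.502, 0.024, 0.049], [0.505, 0.025, 0.046], [0.496, 0.022, 0.049], [0.501, 0.026, 0.047], [0.491, 0.025, 0.051], [0.499, 0.026, 0.046], [0.488, 0.026, 0.05], [0.493, 0.029, 0.048], [0.501, 0.028, 0.042], [0.49, 0.029, 0.048], [0.491, 0.031, 0.047], [0.489, 0.029, 0.044], [0.489, 0.027, 0.041]]
crop 327 195
```

View pics/zs.png

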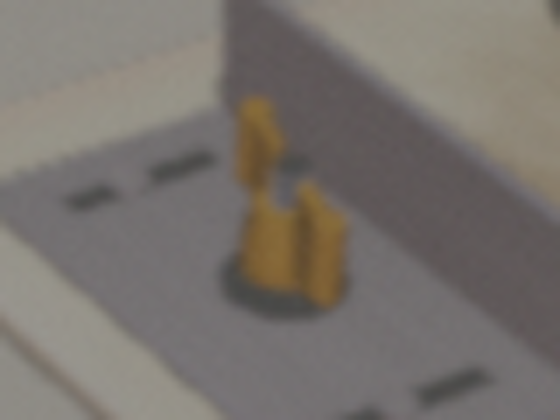

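View pics/zd.png

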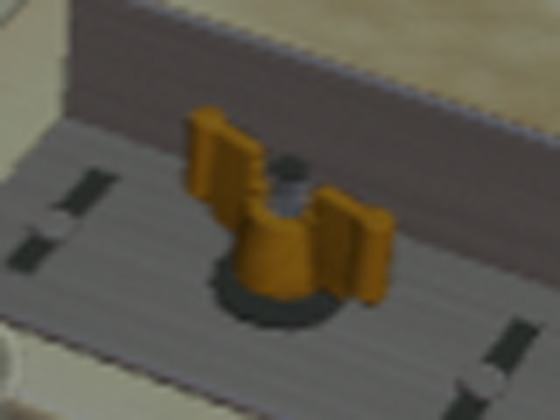

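```bash
cat >> h.py <<'E'
S=np.array([.5135,.0205])
def ublk(psi,gap,yaw=None,s=5.):
    lag=10. if yaw is None else yaw-psi+90
    r=np.radians(psi);l=r+np.radians(lag)
    u=np.array([np.cos(r),np.sin(r)]);a=np.array([np.cos(l),np.sin(l)]);n=np.array([-a[1],a[0]])
    return S+(25*u+(15.5+gap)*n+s*a)/1000, psi-90+lag
E
python3 - <<'E'
from h import *
for p,g in((168,10),(168,4),(168,0),(140,0),(90,0),(45,0),(0,0),(-10,0)):
    print(p,g,ublk(p,g,None if p>0 else -82))
E
```

```text
168 10 (array([4.83159419e-01, 3.87823665e-04]), 88.0)
168 4 (array([0.48336882, 0.00638417]), 88.0)
168 0 (array([0.48350841, 0.01038173]), 88.0)
140 0 (array([0.48226876, 0.0256463 ]), 60.0)
90 0 (array([0.49736724, 0.04773249]), 10.0)
45 0 (array([0.5213487 , 0.05116386]), -35.0)
0 0 (array([0.54129416, 0.03654502]), -82)
-10 0 (array([0.54091435, 0.03220382]), -82)
```

>>> {"api": "step_arm", "payload": {
  "series": [
    [1.6,3,-0.5,0,0,3.7],
    [1.6,3,-0.5,0,0,3.7],
    [1.6,3,-0.5,0,0,3.7],
    [1.6,3,-0.5,0,0,3.7],
    [1.6,3,-0.5,0,0,3.7],
    [1.6,3,-0.5,0,0,3.7],
    [1.6,3,-0.5,0,0,3.7],
    [1.6,3,-0.5,0,0,3.7],
    [1.6,3,-0.5,0,0,3.7],
    [1.6,3,-0.5,0,0,3.7],
    [1.6,3,-0.5,0,0,3.7],
    [1.6,3,-0.5,0,0,3.7],
    [1.6,3,-0.5,0,0,3.7],
    [1.6,3,-0.5,0,0,3.7],
    [1.6,3,-0.5,0,0,3.7],
    [1.6,3,-0.5,0,0,3.7],
    [1.6,3,-0.5,0,0,3.7],
    [1.2,3,-0.5,0,0,3.7],
    [0,0,0,0,0,0]
  ],
  "hand": 0,
  "squeeze": 20
}}

```text
t: 2.65
position: [0.483, 0.0034, 0.1407]
eef_rot: [-180.0, -0.1, 87.1]
force: [0.3, -0.9, -0.6]
gripper_width: 0.003
```

Run:
```python
from h import *
s=state();print(s["t"],s["position"],s["eef_rot"],s["joint_positions"],s["force"],s["gripper_width"])
c=calibration("wrist");p,d=camera("wrist");cv2.imwrite("pics/w1.png",p[:,:,::-1])
for m in masks_of("wrist","wing_nut")[:1]:
    r=m["region"];v,u=np.nonzero(r&(d>0));P=world(c,np.c_[u,v],d[v,u]);print(m["conf"],m["box"],np.percentile(P,[1,50,99],0).round(4))
    T=P[P[:,2]>.04];print(len(T));mm=T[:,:2];print(cv2.minAreaRect((mm*1000).astype(np.float32)))
p,d=camera("side");cv2.imwrite("pics/s1.png",p[:,:,::-1])
```

```text
2.65 [0.48296292 0.00341316 0.14068933] [-1.79953065e+02 -7.05177022e-02  8.71102536e+01] [-1.40085127e+01  6.14542644e-01  1.11250909e+02  6.47779663e-02
  6.81942133e+01 -1.11428891e+01] [ 0.30282768 -0.94214416 -0.58956942] 0.0031382165994298153
0.71 [314.8, 197.3, 409.4, 230.1] [[0.4857 0.0147 0.0235]
 [0.5111 0.0251 0.0419]
 [0.5411 0.0326 0.0515]]
771
((513.8777465820312, 23.970840454101562), (11.68687915802002, 58.20220184326172), 79.72683715820312)
```

View pics/w1.png

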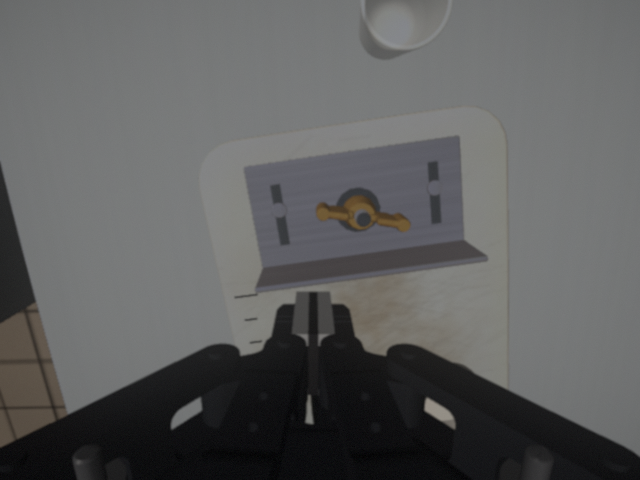

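View pics/s1.png

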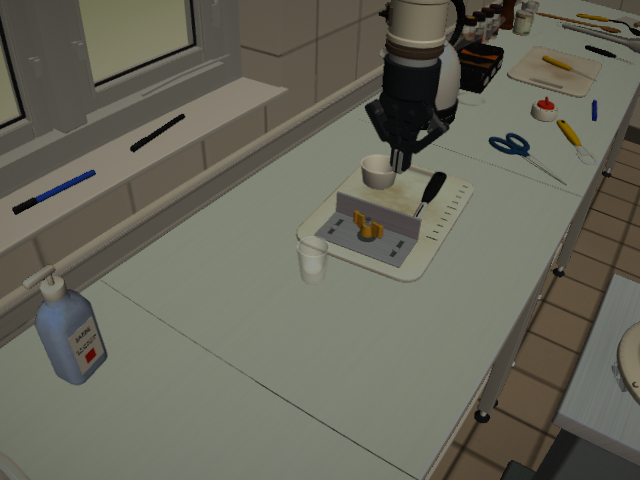

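>>> {"api": "step_arm", "payload": {
  "series": [
    [0,0.25,-3.5,0,0,0],
    [0,0,-3.5,0,0,0],
    [0,0,-2.5,0,0,0],
    [0,0,-1.7,0,0,0],
    [0,0,0,0,0,0]
  ]
}}

```text
t: 3.3
position: [0.4803, 0.0023, 0.0272]
eef_rot: [-179.7, -0.0, 86.7]
force: [0.2, 0.5, -0.3]
gripper_width: -0.002
```

```bash
sed -i 's/^S=.*/S=np.array([.5137,.0222])/' h.py
python3 - <<'E'
from h import *
s=state();print(s["t"],s["position"],s["eef_rot"][2],s["force"])
x0=np.array([.4830,.0062]);y0=s["eef_rot"][2]
prev=s["position"][:2].copy();py=y0
prev=s["position"][:2]
for i,p in enumerate(np.arange(166,-13,-8)):
    y=max(p-80,-82); c,y=ublk(p,0,y); dd=(c-prev)*100; print(i,p,c.round(4),round(y,1),"d",dd.round(2),round(y-py,1)); prev=c;py=y
p,d=camera("side");cv2.imwrite("pics/s2.png",cv2.resize(p[150:290,290:480,::-1],None,fx=4,fy=4))
E
```

```text
3.3 [0.48028252 0.00227813 0.027205  ] 86.68454463271316 [ 0.22827871  0.48271258 -0.27164032]
0 166 [0.4834 0.0131] 86 d [0.31 1.09] -0.7
1 158 [0.4824 0.0174] 78 d [-0.1   0.43] -8
2 150 [0.482  0.0218] 70 d [-0.04  0.44] -8
3 142 [0.4823 0.0263] 62 d [0.03 0.44] -8
4 134 [0.4832 0.0306] 54 d [0.09 0.43] -8
5 126 [0.4846 0.0347] 46 d [0.15 0.42] -8
6 118 [0.4867 0.0387] 38 d [0.2  0.39] -8
7 110 [0.4892 0.0423] 30 d [0.26 0.36] -8
8 102 [0.4923 0.0455] 22 d [0.3  0.32] -8
9 94 [0.4957 0.0482] 14 d [0.34 0.28] -8
10 86 [0.4995 0.0505] 6 d [0.38 0.23] -8
11 78 [0.5036 0.0522] -2 d [0.41 0.17] -8
12 70 [0.5079 0.0533] -10 d [0.43 0.11] -8
13 62 [0.5122 0.0538] -18 d [0.44 0.05] -8
14 54 [0.5167 0.0537] -26 d [ 0.44 -0.01] -8
15 46 [0.521 0.053] -34 d [ 0.44 -0.07] -8
16 38 [0.5252 0.0517] -42 d [ 0.42 -0.13] -8
17 30 [0.5292 0.0498] -50 d [ 0.4  -0.19] -8
18 22 [0.5329 0.0474] -58 d [ 0.37 -0.24] -8
19 14 [0.5362 0.0444] -66 d [ 0.33 -0.29] -8
20 6 [0.5391 0.0411] -74 d [ 0.29 -0.34] -8
21 -2 [0.5415 0.0374] -82 d [ 0.24 -0.37] -8
22 -10 [0.5411 0.0339] -82 d [-0.04 -0.35] 0
```

View pics/s2.png

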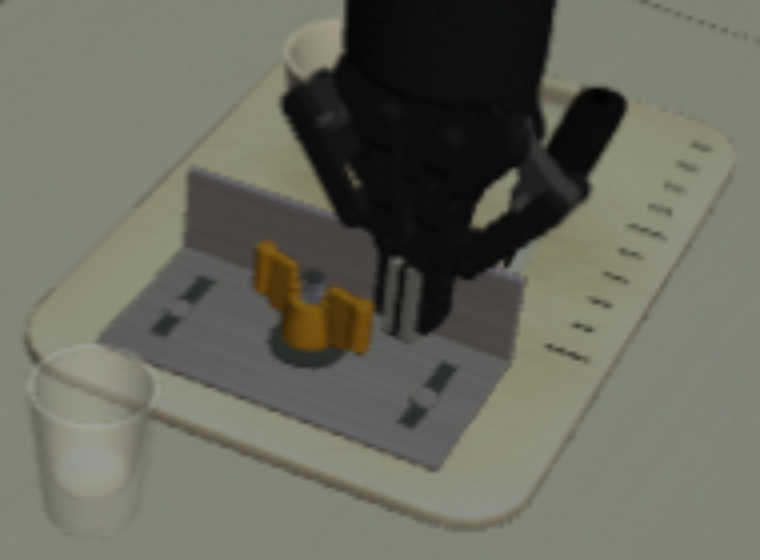

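>>> {"api": "step_arm", "payload": {
  "series": [
    [0.2,0.4,0,0,0,0],
    [0.1,0.4,0,0,0,-1],
    [0,0.3,0,0,0,-2],
    [-0.1,0.4,0,0,0,-6],
    [0,0.45,0,0,0,-8],
    [0,0.45,0,0,0,-8],
    [0.1,0.45,0,0,0,-8],
    [0.15,0.4,0,0,0,-8],
    [0.2,0.4,0,0,0,-8],
    [0.25,0.35,0,0,0,-8],
    [0.3,0.3,0,0,0,-8],
    [0.35,0.3,0,0,0,-8]
  ]
}}

```text
t: 4.55
position: [0.4988, 0.0489, 0.0304]
eef_rot: [179.9, -0.1, 13.5]
force: [-0.2, -1.4, 0.9]
gripper_width: 0.001
```

Run:
```python
from h import *
s=state();print(s["t"],s["position"],s["eef_rot"],s["force"],s["joint_positions"])
p,d=camera("side");cv2.imwrite("pics/s3.png",cv2.resize(p[150:290,290:480,::-1],None,fx=4,fy=4))
```

```text
4.55 [0.49881374 0.04890904 0.03040172] [ 1.79930399e+02 -5.42160425e-02  1.34644564e+01] [-0.19199622 -1.35553378  0.89944284] [-8.21267952e+00  1.33522850e+01  1.11744805e+02 -5.46268689e-02
  5.48268314e+01  6.83543351e+01]
```

View pics/s3.png

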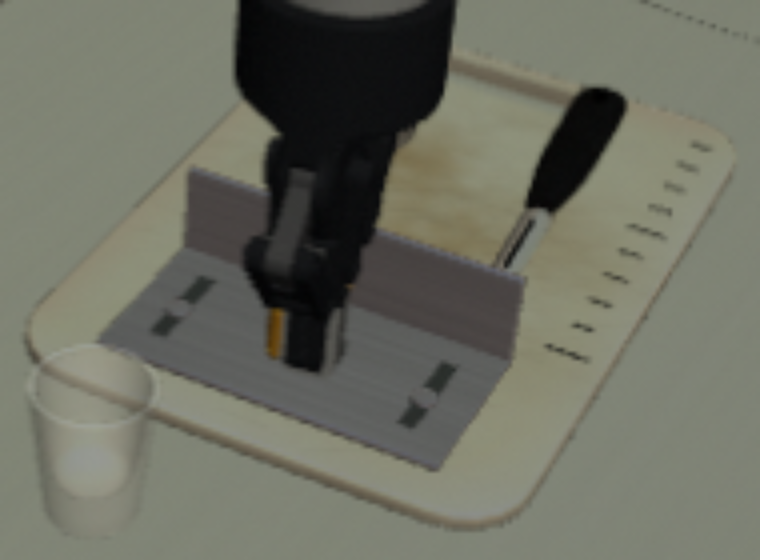

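>>> {"api": "step_arm", "payload": {
  "series": [
    [0.3,0.2,0,0,0,-7],
    [0.4,0.15,0,0,0,-8],
    [0.4,0.1,-0.1,0,0,-8],
    [0.45,0.05,-0.1,0,0,-8],
    [0.45,0,0,0,0,-8],
    [0.45,-0.1,0,0,0,-8],
    [0.4,-0.15,0,0,0,-8],
    [0.4,-0.2,0,0,0,-8],
    [0.35,-0.25,0,0,0,-8],
    [0.35,-0.3,0,0,0,-8],
    [0.3,-0.35,0,0,0,-8],
    [0.2,-0.35,0,0,0,-7],
    [0,-0.35,0,0,0,0],
    [0,-0.2,0,0,0,0],
    [0,0,0,0,0,0]
  ]
}}

```text
t: 6.1
position: [0.543, 0.0312, 0.0278]
eef_rot: [-179.9, -0.0, -80.0]
force: [-0.5, -0.2, -0.1]
gripper_width: 0.003
```

Run:
```python
from h import *
s=state();print(s["t"],s["position"],s["eef_rot"],s["force"],s["joint_positions"])
p,d=camera("side");cv2.imwrite("pics/s4.png",cv2.resize(p[150:290,290:480,::-1],None,fx=4,fy=4))
```

```text
6.1 [0.54302617 0.03120785 0.02783355] [-1.79947097e+02 -2.53313401e-02 -8.00452353e+01] [-0.50774846 -0.19697919 -0.0724583 ] [-9.44181394e+00  1.90927442e+01  1.04828424e+02 -7.62669669e-03
  5.60205195e+01  1.60607669e+02]
```

View pics/s4.png

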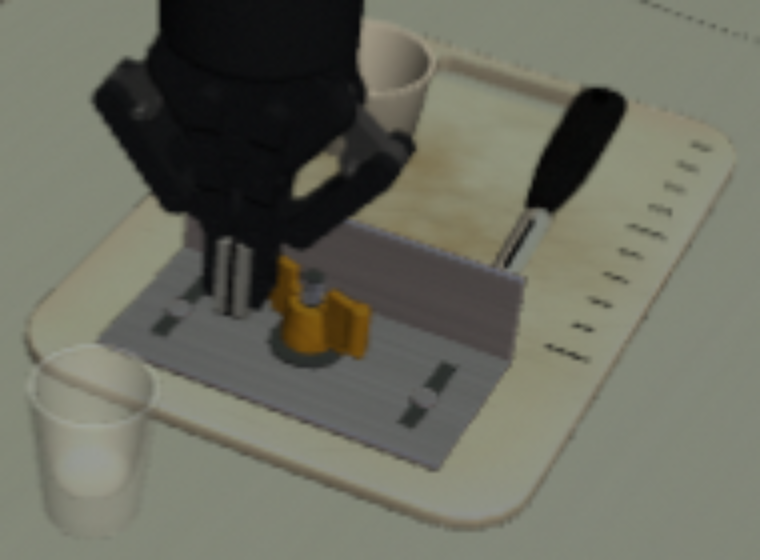

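>>> {"api": "step_arm", "payload": {
  "series": [
    [0,0.4,0,0,0,0],
    [0,0,2.5,0,0,0],
    [0,0,2.5,0,0,3],
    [-0.4,-0.2,0,0,0,8.5],
    [-0.4,-0.2,0,0,0,8.5],
    [-0.4,-0.2,0,0,0,8.5],
    [-0.4,-0.2,0,0,0,8.5],
    [-0.4,-0.2,0,0,0,8.5],
    [-0.4,-0.2,0,0,0,8.5],
    [-0.4,-0.2,0,0,0,8.5],
    [-0.4,-0.2,0,0,0,8.5],
    [-0.4,-0.2,0,0,0,8.5],
    [-0.4,-0.2,0,0,0,8.5],
    [-0.4,-0.2,0,0,0,8.5],
    [-0.4,-0.2,0,0,0,8.5],
    [-0.4,-0.2,0,0,0,8.5],
    [-0.4,-0.2,0,0,0,8.5],
    [-0.4,-0.2,0,0,0,8.5],
    [-0.3,-0.2,0,0,0,8.5],
    [0,-0.2,0,0,0,8.5]
  ]
}}

```text
t: 8.15
position: [0.479, 0.0016, 0.0772]
eef_rot: [-180.0, 0.0, 67.7]
force: [0.0, 0.4, 0.6]
gripper_width: -0.002
```

>>> {"api": "step_arm", "payload": {
  "series": [
    [0,0,0,0,0,8.5],
    [0,0,0,0,0,8.5],
    [0,0,0,0,0,0],
    [0,0,0,0,0,0]
  ]
}}

```text
t: 8.55
position: [0.4795, 0.0016, 0.0773]
eef_rot: [-180.0, 0.0, 84.1]
force: [0.0, -0.7, -0.1]
gripper_width: 0.005
```

Run:
```python
from h import *
s=state();print(s["t"],s["position"],s["eef_rot"],s["force"])
c=calibration("wrist");p,d=camera("wrist");cv2.imwrite("pics/w5.png",p[:,:,::-1])
for m in masks_of("wrist","wing_nut")[:1]:
    r=m["region"];v,u=np.nonzero(r&(d>0));P=world(c,np.c_[u,v],d[v,u]);print(m["conf"],m["box"],np.percentile(P,[1,50,99],0).round(4))
    T=P[P[:,2]>.038];print(len(T),cv2.minAreaRect((T[:,:2]*1000).astype(np.float32)))
p,d=camera("side");cv2.imwrite("pics/s5.png",cv2.resize(p[150:290,290:480,::-1],None,fx=4,fy=4))
```

```text
8.55 [0.47953683 0.00156248 0.0772814 ] [-1.79990098e+02  4.64109075e-03  8.41483265e+01] [ 0.04060584 -0.74772985 -0.06868372]
0.62 [321.0, 206.2, 449.1, 257.7] [[0.4859 0.0131 0.0212]
 [0.5123 0.0259 0.0401]
 [0.5414 0.0328 0.0498]]
1534 ((514.3840942382812, 23.424217224121094), (11.86547565460205, 59.51408004760742), 74.90510559082031)
```

View pics/s5.png

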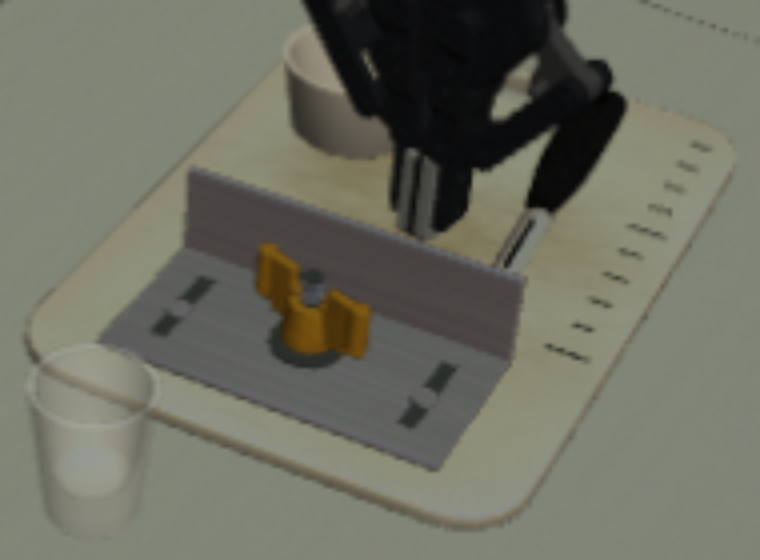

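View pics/w5.png

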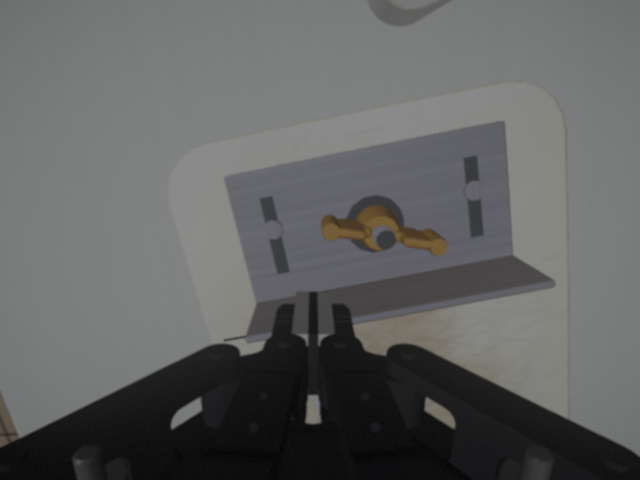

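>>> {"api": "step_arm", "payload": {
  "series": [
    [0.1,0,-2.5,0,0,0],
    [0,0.1,-2.5,0,0,0],
    [0.1,0.4,0,0,0,0],
    [0.1,0.4,0,0,0,0],
    [0,0.3,0,0,0,0],
    [-0.1,0.4,0,0,0,-6],
    [0,0.45,0,0,0,-8],
    [0,0.45,0,0,0,-8],
    [0.1,0.45,0,0,0,-8],
    [0.15,0.4,0,0,0,-8],
    [0.2,0.4,0,0,0,-8],
    [0.25,0.35,0,0,0,-8],
    [0.3,0.3,0,0,0,-8],
    [0.35,0.3,0,0,0,-8]
  ]
}}

```text
t: 10.1
position: [0.4957, 0.0486, 0.0285]
eef_rot: [179.9, -0.1, 14.0]
force: [-1.3, -1.3, -0.2]
gripper_width: -0.001
```

>>> {"api": "step_arm", "payload": {
  "series": [
    [0.3,0.2,0,0,0,-7],
    [0.4,0.15,0,0,0,-8],
    [0.4,0.1,-0.1,0,0,-8],
    [0.45,0.05,-0.1,0,0,-8],
    [0.45,0,0,0,0,-8],
    [0.45,-0.1,0,0,0,-8],
    [0.4,-0.15,0,0,0,-8],
    [0.4,-0.2,0,0,0,-8],
    [0.35,-0.25,0,0,0,-8],
    [0.35,-0.3,0,0,0,-8],
    [0.3,-0.35,0,0,0,-8],
    [0.2,-0.35,0,0,0,-6],
    [0,-0.35,0,0,0,0],
    [0,-0.2,0,0,0,0],
    [0,0,0,0,0,0]
  ]
}}

```text
t: 11.6
position: [0.5402, 0.0307, 0.0261]
eef_rot: [-179.9, -0.0, -78.6]
force: [0.5, 1.0, 0.5]
gripper_width: 0.004
```

Run:
```python
from h import *
s=state();print(s["t"],s["position"],s["eef_rot"],s["force"],s["joint_positions"])
p,d=camera("side");cv2.imwrite("pics/s6.png",cv2.resize(p[150:290,290:480,::-1],None,fx=4,fy=4))
```

```text
11.6 [0.54021871 0.03068315 0.02610267] [-1.79927208e+02 -3.92590418e-02 -7.85922891e+01] [0.52154822 0.98224304 0.54899822] [-9.54551283e+00  1.88958170e+01  1.05332656e+02 -1.28719461e-02
  5.56895106e+01  1.59053999e+02]
```

View pics/s6.png

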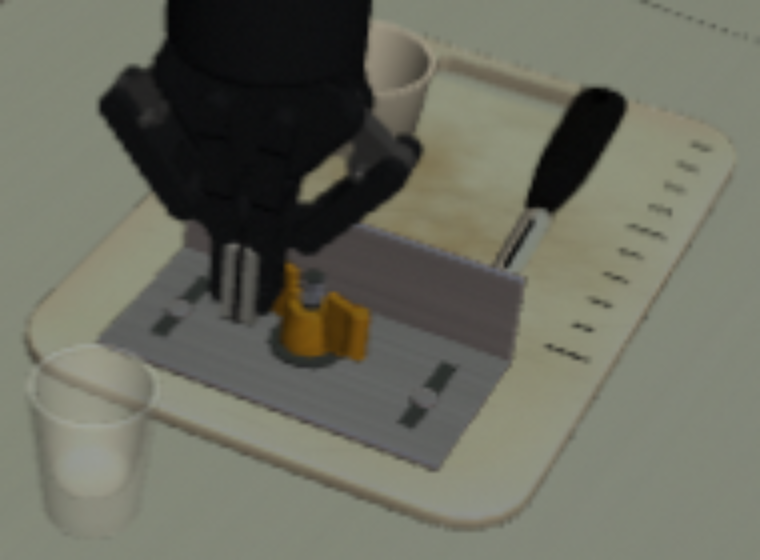

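Second stroke worked. The nut is again near ψ = -16°, about 70° from home. I return for the last stroke.

>>> {"api": "step_arm", "payload": {
  "series": [
    [0,0.4,0,0,0,0],
    [0,0,2.5,0,0,0],
    [0,0,2.5,0,0,3],
    [-0.4,-0.2,0,0,0,8.5],
    [-0.4,-0.2,0,0,0,8.5],
    [-0.4,-0.2,0,0,0,8.5],
    [-0.4,-0.2,0,0,0,8.5],
    [-0.4,-0.2,0,0,0,8.5],
    [-0.4,-0.2,0,0,0,8.5],
    [-0.4,-0.2,0,0,0,8.5],
    [-0.4,-0.2,0,0,0,8.5],
    [-0.4,-0.2,0,0,0,8.5],
    [-0.4,-0.2,0,0,0,8.5],
    [-0.4,-0.2,0,0,0,8.5],
    [-0.4,-0.2,0,0,0,8.5],
    [-0.4,-0.2,0,0,0,8.5],
    [-0.2,-0.2,0,0,0,8.5],
    [-0.2,-0.2,0,0,0,8.5],
    [-0.2,-0.2,0,0,0,8.5],
    [0,-0.2,0,0,0,8.5]
  ]
}}

```text
t: 13.65
position: [0.4812, 0.0011, 0.0752]
eef_rot: [-180.0, 0.0, 69.2]
force: [0.8, -0.8, -0.4]
gripper_width: -0.0
```

>>> {"api": "step_arm", "payload": {
  "series": [
    [0,0,0,0,0,8.5],
    [0,0,0,0,0,7],
    [0,0,0,0,0,0],
    [0,0,0,0,0,0]
  ]
}}

```text
t: 14.05
position: [0.4815, 0.0011, 0.0752]
eef_rot: [-180.0, 0.0, 84.2]
force: [-0.1, -0.6, -0.0]
gripper_width: -0.0
```

Run:
```python
from h import *
s=state();print(s["t"],s["position"],s["eef_rot"],s["force"])
c=calibration("wrist");p,d=camera("wrist");cv2.imwrite("pics/w7.png",p[:,:,::-1])
for m in masks_of("wrist","wing_nut")[:1]:
    r=m["region"];v,u=np.nonzero(r&(d>0));P=world(c,np.c_[u,v],d[v,u]);print(m["conf"],m["box"],np.percentile(P,[1,50,99],0).round(4))
    T=P[P[:,2]>.038];print(len(T),cv2.minAreaRect((T[:,:2]*1000).astype(np.float32)))
prev=None
for p in np.arange(164,92,-6):
    c,y=ublk(p,0,p-80); print(p,c.round(4),y, None if prev is None else ((c-prev)*100).round(2));prev=c
```

```text
14.05 [0.48149714 0.00107229 0.07524054] [-1.79983988e+02  4.79539458e-03  8.41740867e+01] [-0.08129828 -0.57969217 -0.00212542]
0.64 [313.0, 204.8, 444.3, 255.7] [[0.486  0.0127 0.0153]
 [0.5125 0.0257 0.0379]
 [0.5422 0.0328 0.0483]]
1449 ((514.1993408203125, 22.087318420410156), (9.019817352294922, 59.69167709350586), 75.68994903564453)
164 [0.4831 0.0142] 84 None
158 [0.4824 0.0174] 78 [-0.07  0.32]
152 [0.4821 0.0207] 72 [-0.03  0.33]
146 [0.4821 0.0241] 66 [0.   0.33]
140 [0.4825 0.0273] 60 [0.04 0.33]
134 [0.4832 0.0306] 54 [0.07 0.32]
128 [0.4842 0.0337] 48 [0.1  0.31]
122 [0.4856 0.0367] 42 [0.14 0.3 ]
116 [0.4873 0.0396] 36 [0.17 0.29]
110 [0.4892 0.0423] 30 [0.2  0.27]
104 [0.4915 0.0447] 24 [0.22 0.24]
98 [0.4939 0.0469] 18 [0.25 0.22]
```

View pics/w7.png

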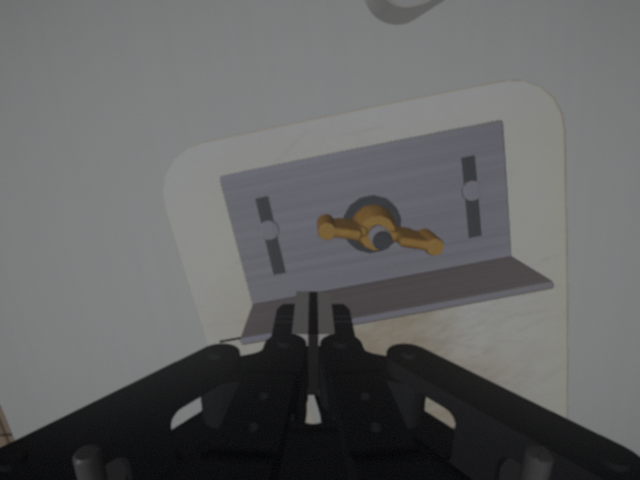

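>>> {"api": "step_arm", "payload": {
  "series": [
    [0,0,-2.4,0,0,0],
    [0,0.1,-2.4,0,0,0],
    [0.1,0.4,0,0,0,0],
    [0,0.4,0,0,0,0],
    [0,0.4,0,0,0,0],
    [-0.1,0.35,0,0,0,-6],
    [0,0.35,0,0,0,-6],
    [0,0.35,0,0,0,-6],
    [0,0.35,0,0,0,-6],
    [0.1,0.3,0,0,0,-6],
    [0.1,0.3,0,0,0,-6],
    [0.15,0.3,0,0,0,-6],
    [0.15,0.3,0,0,0,-6],
    [0.2,0.25,0,0,0,-6],
    [0,0,0,0,0,0]
  ]
}}

```text
t: 15.65
position: [0.4895, 0.0426, 0.0285]
eef_rot: [179.9, -0.1, 30.3]
force: [-1.0, -0.7, -0.4]
gripper_width: -0.001
```

Run:
```python
from h import *
s=state();print(s["t"],s["position"],s["eef_rot"],s["force"])
p,d=camera("side");cv2.imwrite("pics/s8.png",cv2.resize(p[150:290,290:480,::-1],None,fx=4,fy=4))
```

```text
15.65 [0.48952383 0.04263297 0.02847709] [ 1.79918522e+02 -7.74951154e-02  3.03259397e+01] [-0.98821579 -0.68645    -0.39492693]
```

View pics/s8.png

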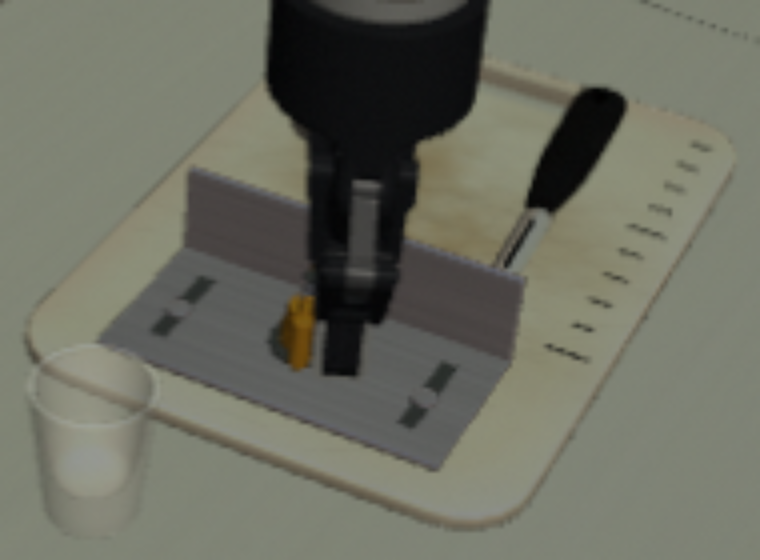

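>>> {"api": "step_arm", "payload": {
  "series": [
    [0.2,0.2,0,0,0,-5],
    [0.2,0.15,0,0,0,-4],
    [0.1,0.1,0,0,0,-2],
    [0,0,0,0,0,0]
  ]
}}

```text
t: 16.1
position: [0.494, 0.047, 0.0279]
eef_rot: [180.0, -0.0, 19.4]
force: [-1.3, -0.7, 0.6]
gripper_width: 0.003
```

```bash
cat > chk.py <<'E'
from h import *
import sys
s=state();print(s["t"],s["position"],s["eef_rot"],s["force"],s["ft_torque"])
for n in("side","scene"):
    c=calibration(n);p,d=camera(n);cv2.imwrite(f"pics/{n}{sys.argv[1]}.png",cv2.resize(p[150:290,290:480,::-1],None,fx=4,fy=4))
    for m in masks_of(n,"wing_nut")[:1]:
        v,u=np.nonzero(m["region"]&(d>0));P=world(c,np.c_[u,v],d[v,u]);P=P[(P[:,2]>.03)]
        q=(P[:,:2]-S)*1000;r=np.hypot(*q.T);k=(r>18)&(r<34);print(n,m["conf"],k.sum(),"angles",np.percentile(np.degrees(np.arctan2(q[k,1],q[k,0])),[5,25,50,75,95]).round(1),"tip mean",q[k].mean(0).round(1))
E
python3 chk.py 9
```

```text
16.1 [0.49398966 0.04697261 0.02792238] [ 1.79977669e+02 -3.70706663e-02  1.94384151e+01] [-1.32047207 -0.65845814  0.56714693] [ 0.02161803  0.12966917 -0.00295311]
scene 0.72 42 angles [-93.9 -89.7 -87.7 -86.2 -81.1] tip mean [  0.9 -23.3]
```

View pics/side9.png

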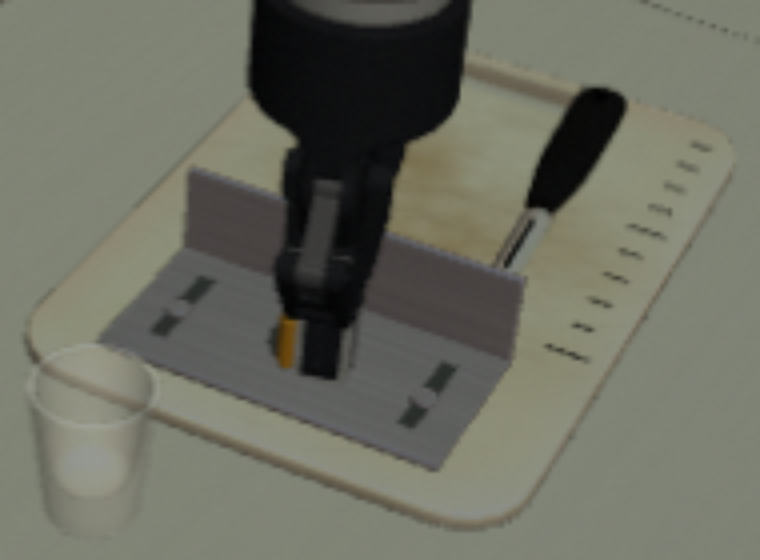

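View pics/scene9.png

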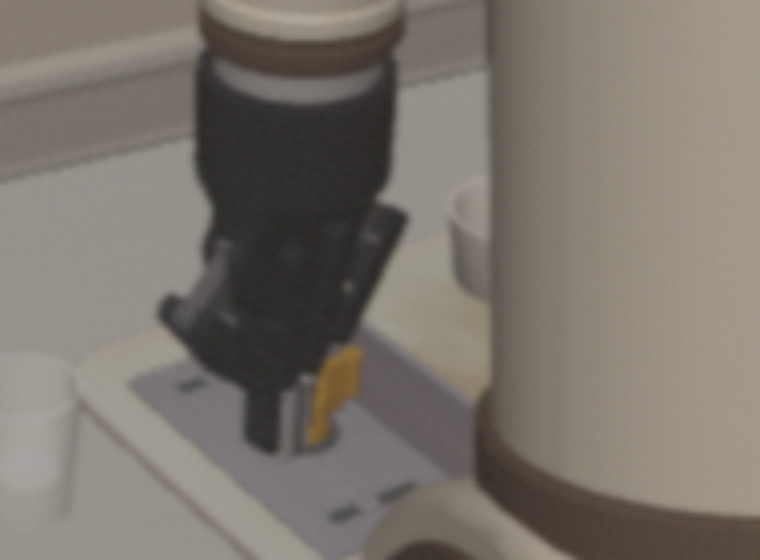

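>>> {"api": "step_arm", "payload": {
  "series": [
    [0.1,0,0,0,0,-1],
    [0.1,0,0,0,0,-1],
    [0,0,0,0,0,0]
  ]
}}

```text
t: 16.6
position: [0.4954, 0.0471, 0.0271]
eef_rot: [-180.0, 0.0, 17.3]
force: [-2.1, -0.3, 0.5]
gripper_width: -0.004
```

>>> {"api": "step_arm", "payload": {
  "series": [
    [0.1,0,0,0,0,0],
    [0,0,0,0,0,0]
  ]
}}

```text
t: 16.8
position: [0.4965, 0.047, 0.0271]
eef_rot: [-180.0, 0.0, 17.3]
force: [-2.2, 1.7, 0.7]
gripper_width: -0.003
```

>>> {"api": "step_arm", "payload": {
  "series": [
    [0.1,0,0,0,0,0],
    [0,0,0,0,0,0]
  ]
}}

```text
t: 17.0
position: [0.4969, 0.0471, 0.027]
eef_rot: [-180.0, 0.1, 17.3]
force: [-4.7, 0.4, 1.8]
gripper_width: 0.004
```

>>> {"api": "step_arm", "payload": {
  "series": [
    [0.1,0,0,0,0,0],
    [0,0,0,0,0,0]
  ]
}}

```text
t: 17.2
position: [0.497, 0.0471, 0.0268]
eef_rot: [-179.9, 0.2, 17.3]
force: [-6.3, 0.6, 3.4]
gripper_width: -0.001
```

>>> {"api": "step_arm", "payload": {
  "series": [
    [0.1,0,0,0,0,0],
    [0.1,0,0,0,0,0],
    [0,0,0,0,0,0]
  ]
}}

```text
t: 17.5
position: [0.4973, 0.0473, 0.0265]
eef_rot: [-179.8, 0.4, 17.3]
force: [-12.6, 0.6, 9.2]
gripper_width: -0.002
```

```bash
python3 chk.py 10
```

```text
17.5 [0.49734051 0.0472598  0.02647126] [-179.83348063    0.43515876   17.34859327] [-12.57559217   0.58076442   9.20272625] [0.04155736 1.95132853 0.04140679]
scene 0.53 69 angles [-98.5 -95.4 -91.3 -87.  154.3] tip mean [ -3.3 -20.3]
```

>>> {"api": "step_arm", "payload": {
  "series": [
    [-0.4,0,0,0,0,0],
    [-0.8,0.3,0,0,0,0],
    [-0.8,0.3,0,0,0,0],
    [0,0,3,0,0,5],
    [0,0,4,0,0,8],
    [-1,-0.8,3,0,0,8],
    [-1,-0.8,0,0,0,8],
    [-1,-0.8,0,0,0,8],
    [-1,-0.8,0,0,0,8],
    [0,-0.8,0,0,0,8],
    [0,-0.8,0,0,0,8],
    [0,-0.8,0,0,0,4],
    [0,0,0,0,0,0]
  ]
}}

```text
t: 19.0
position: [0.4408, -0.0036, 0.1275]
eef_rot: [179.9, 0.0, 82.3]
force: [-0.1, -0.3, 0.1]
gripper_width: -0.001
```

Run:
```python
from h import *
s=state();print(s["t"],s["position"],s["eef_rot"],s["force"])
c=calibration("wrist");p,d=camera("wrist");cv2.imwrite("pics/w11.png",p[:,:,::-1])
for m in masks_of("wrist","wing_nut")[:1]:
    r=m["region"];v,u=np.nonzero(r&(d>0));P=world(c,np.c_[u,v],d[v,u]);print(m["conf"],m["box"],np.percentile(P,[1,50,99],0).round(4))
    T=P[P[:,2]>.038];print(len(T),cv2.minAreaRect((T[:,:2]*1000).astype(np.float32)))
for n in("side","scene"):
    c=calibration(n);p,d=camera(n);cv2.imwrite(f"pics/{n}11.png",cv2.resize(p[150:290,290:480,::-1],None,fx=4,fy=4))
    for l in("wing_nut","ramekin_mid","peeler_mid","glass_mid"):
        for m in masks_of(n,l)[:1]:
            v,u=np.nonzero(m["region"]&(d>0));P=world(c,np.c_[u,v],d[v,u]);print(n,l,round(m["conf"],2),np.median(P,0).round(3))
            if l=="wing_nut":
                T=P[P[:,2]>.036];print(cv2.minAreaRect((T[:,:2]*1000).astype(np.float32)))
```

```text
19.0 [ 0.44077319 -0.003565    0.12753247] [1.79921410e+02 1.84731257e-02 8.22604933e+01] [-0.05526734 -0.32621293  0.06848296]
0.93 [398.8, 147.8, 443.8, 242.9] [[ 0.5034 -0.0061  0.0153]
 [ 0.5118  0.0251  0.0368]
 [ 0.5219  0.0508  0.0479]]
913 ((514.3866577148438, 21.949073791503906), (9.324183464050293, 58.799888610839844), 5.374090194702148)
side wing_nut 0.63 [0.512 0.025 0.034]
((514.3853149414062, 23.057708740234375), (7.911418914794922, 56.64578628540039), 5.57526159286499)
side peeler_mid 0.72 [ 0.481 -0.138  0.023]
side glass_mid 0.77 [0.535 0.145 0.042]
scene wing_nut 0.88 [0.51  0.023 0.033]
((334.0445861816406, 143.10955810546875), (46.23130416870117, 472.3016662597656), 55.45390319824219)
scene ramekin_mid 0.55 [0.51  0.025 0.033]
scene glass_mid 0.97 [0.524 0.141 0.041]
```

View pics/w11.png

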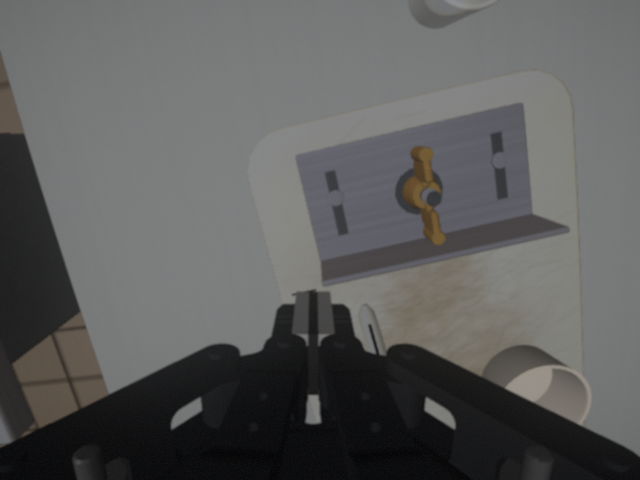

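View pics/side11.png

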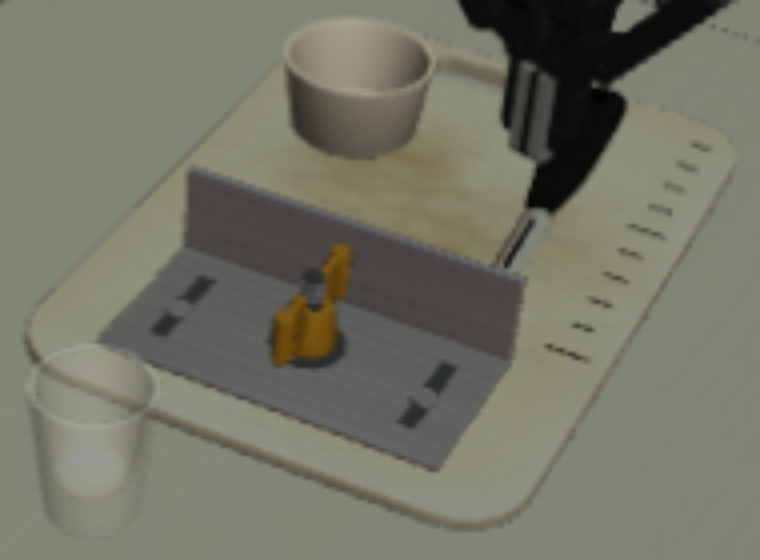

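```bash
python3 -c "
from station import *
print(hand_in())"
```

```text
the job is handed in; nothing more can be done
None
```

The wing nut is home: three strokes with the shut fingertips turned it clockwise about 430°, until it met its stop. I then moved clear and handed the job in at about 19.5 s. The interface gave no verdict.

**At the stop:** the finger stalled while its push rose to about 13 N sideways (about 16 N in all). That is under the 35 N limit. While the nut was turning it took only about 2 N.

**Last checks:**
- **Nut position:** the wings lie at 95.4° (wrist camera) and 95.6° (side camera), and the board's y axis at about 95.3°. The wing tops are at about 48 mm above the worktop, where home should give 47 mm.
- **Robot clear:** the fingers are 100 mm above the board and the force reading is about zero.
- **Peeler and shot glass:** the glass was found within 1 mm of where it stood. The peeler's reading changed by about 10 mm while the gripper hid part of it. In the pictures it has not moved.
- **Ramekin:** this check partly failed. The network did not find it in the last side picture and mistook the nut for it in the scene picture. In the side picture it looks to be where it stood.

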